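Sweep the used tube caps into the catch fence

ROBOT

A 6-joint arm with a two-finger parallel gripper is mounted at the origin on the work surface. World frame = base frame: x ahead of the robot, y to its left, z up, the work surface at z = 0. Lengths are in m, angles in rad, forces in N, time in s.
With the tool pointing down it reaches from about 0.375 to 0.925 m from the base axis. Payload 5.7 kg.
Tool frame: the origin (TCP) lies between the finger pads; the fingertips stand 19 mm ahead of it and the grasp point (between the pads) is the TCP (r.nose_length is the distance from the TCP to the fingertips, in m); z points along the fingers, y is the line along which they close (so a half turn about z gives the same grasp; the last joint's range is limited). The gripper opens to 85 mm and grips with 20 to 120 N. Pads are 22 mm wide; open, the fingers measure 114 mm over their backs; the gripper's body (76 mm by 85 mm) begins 54 mm behind the grasp point. The pads swing forward as they close: fully open they stand 13 mm farther back than shut.
Start: joints at [1.001, 0.359, 1.51, -0, 1.272, -0.115], TCP at [0.264, 0.539, 0.25] pointing down, gripper open.
Joint ranges: [-2.97, 2.97], [-1.01, 2.36], [0.21, 2.38], [-0.96, 4.11], [0.2, 2.71], [-2.98, 2.98]. Speed limits (rad/s): [2.39, 2.39, 3.14, 3.14, 3.14, 3.14].

INTERFACE

Orientations are given as a unit quaternion [w, x, y, z].
In Python, from plant import r gives the robot as it stands.
- The arm moves only by the shell command python3 -m inch 'ROWS'. ROWS is JSON, one flat list of numbers, 5 for each row, row after row: the shift along the tool's x, y, z in m, then the turn about the tool's z in rad, then the finger opening in m, from 0 to 0.0854. In form: [x, y, z, yaw, claw, x, y, z, yaw, claw, ...]. A call has exactly 5 rows; each row is the pose to reach, as a shift and turn from the pose commanded when the call began, along the tool's axes at that moment; what a row does not reach only later rows make up. A row lasts 1/8 s, in which the tool goes at most 62.5 mm and 10.7 degrees, less where a joint would pass 70% of its speed; a pose out of reach is approached as far as the arm can. A call with a gripper value outside its range is refused whole. The fingers move at their own pace and stop on an object; the grip force is fixed at half the most. Time passes only in rows, so rows that repeat a pose let the fingers close, or fill a call up. It gives the time, the measured TCP pose, the force, the opening and the grip force at its end, in the units of the state.
- r.observe(): the state, without advancing time (a new reading comes with each control period).
- r.read_camera(name): name is "scene" or "top" or "wrist"; returns the picture (420x560x3 uint8, blue, green, red); there is no depth.
- r.calibration(name): a dict with "fx", "fy", "cx", "cy" (pixels), "extrinsics" (4x4, takes a point from camera to world coordinates). Camera axes: x right, y down, z forward; pixel columns grow to the right and rows downward; lengths in m; the calibration is good to about 2 mm. A picture is of the moment at which its call begins: read the wrist's pose just before it. calibration takes no time and is no camera call; for the wrist camera it gives the pose at the moment of the call.
- r.close_job(): hands the job in; it is judged then, once.
The state is a dict: "clock": time; "joints": joint angles; "joint_vel": joint speeds; "joint_torque": joint torques, N m; "tool_pos": TCP position; "orientation": TCP orientation; "contact_force": force on the tool from outside, world axes, zero at the start; "moment": the same for the moment, N m; "opening": opening from 0.0 (shut) to 1.0 (fully open); "grasp_force": force on a finger pad.
Only numpy, scipy, OpenCV 4.12 (cv2) and the standard library are available. Lean on these libraries where they do the work, as an engineer would, in place of code of your own. Each camera call takes 0.05 s, during which the arm holds its last target. There are 200 camera calls.

TASK

With closed fingers, sweep the three loose blue tube caps across the bench into the three-sided catch fence with the yellow floor, until each lies completely inside it. Slide them gently along the bench, never pinch or pick one up, and leave the white cap, dishes, bottle, tip box and forceps where they are.

Things in the scene. Friction and masses are not known exactly. Their poses are not given: they have to be found in the camera images.
- fence: U of three dark steel walls 28 mm high, 4 mm thick, fixed to the bench; no floor, just flat yellow film level with the bench. Inside 180 mm wide, 110 mm deep. Origin: middle of the open mouth, at bench level. x axis points into the fence (back wall at x = 110 mm), y runs along the mouth (side walls at +-90 mm). Place and yaw vary; the mouth faces roughly the robot's right (-y)
- cap_a_mid (a point): Blue screw cap of a 50 ml tube lying flat on the bench: plain cylinder 34 mm in diameter, 15 mm high, about 14 g, slides freely. This point is the cap's centre, 7.5 mm above its underside
- cap_b_mid (a point): Blue screw cap of a 50 ml tube lying flat on the bench: plain cylinder 34 mm in diameter, 15 mm high, about 14 g, slides freely. This point is the cap's centre, 7.5 mm above its underside
- cap_c_mid (a point): Blue screw cap of a 50 ml tube lying flat on the bench: plain cylinder 34 mm in diameter, 15 mm high, about 14 g, slides freely. This point is the cap's centre, 7.5 mm above its underside
- cap_a: The same blue cap as cap_a_mid; this origin is the centre of its underside
- cap_b: The same blue cap as cap_b_mid; this origin is the centre of its underside
- cap_c: The same blue cap as cap_c_mid; this origin is the centre of its underside
- cap_white_mid (a point): White cap, to be left alone, otherwise like the blue ones: screw cap of a 50 ml tube lying flat on the bench: plain cylinder 34 mm in diameter, 15 mm high, about 14 g, slides freely. This point is the cap's centre, 7.5 mm above its underside
- dish: Round translucent whitish lidded culture dish, 61 mm in diameter, 15.5 mm high; loose; origin at the centre of its underside
- wells: White four-well dish, 66 x 66 x 12 mm, loose; origin at the centre of its underside
- bottle: Amber bottle with white cap, 48 mm in diameter, 100 mm high, standing loose; origin at the centre of its underside
- tipbox: Blue pipette-tip box with clear lid, 80 mm (its x) by 120 mm (its y), 50 mm high, loose; origin at the centre of its underside
- forceps: Steel forceps lying flat, about 125 mm long (its x), 12 mm wide, 5 mm high, loose; origin at the middle of its underside
Things that resemble listed ones, but are neither listed nor needed, are in the scene too. What is shaped like the cap_c but pink or turquoise is not meant. There is more than one size of the fence; the one meant has the size given above.

How it is judged:
At the end, for the whole second after the job is handed in: All three blue caps lie at rest on the bench inside the fence, each one's centre at least 12 mm past the mouth line and between the walls; the white cap, both dishes, bottle, tip box and forceps are within 20 mm of where they started (x of cap_a_mid in the frame of fence between 0.012 and 0.112 m and y of cap_a_mid in the frame of fence between -0.09 and 0.09 m and height (world z) of each of cap_a_mid, cap_b_mid, cap_c_mid below 0.02 m and linear speed of each of cap_a, cap_b, cap_c below 0.02 m/s and x of cap_b_mid in the frame of fence between 0.012 and 0.112 m and y of cap_b_mid in the frame of fence between -0.09 and 0.09 m and x of cap_c_mid in the frame of fence between 0.012 and 0.112 m and y of cap_c_mid in the frame of fence between -0.09 and 0.09 m and distance of each of cap_white_mid, dish, wells, bottle, tipbox, forceps from where it was at the start of the episode below 0.02 m); the robot touches nothing.
It fails at once if a blue cap is lifted off the bench (its centre rises above 22 mm) (height (world z) of any of cap_a_mid, cap_b_mid, cap_c_mid above 0.022 m).
It fails at once if a blue cap is pinched, or jammed hard, by the fingers (over 35 N) (contact force between the fingers and cap_a above 35 N or contact force between the fingers and cap_b above 35 N or contact force between the fingers and cap_c above 35 N).
It fails at once if the white cap is moved more than 20 mm (distance of cap_white_mid from where it was at the start of the episode above 0.02 m).
It fails at once if a dish, the bottle, the tip box or the forceps is moved more than 20 mm (distance of any of dish, wells, bottle, tipbox, forceps from where it was at the start of the episode above 0.02 m).
It also fails if it takes over 58 s, if anything falls off the work surface, if the arm or the gripper's body presses on something with over 40 N, if the wrist force passes 120 N, or if a joint passes its speed limit or range.

## Working session

There is one attempt and no reset: what is moved stays moved. The work goes in short steps, Python scripts to look and compute and a shell command to move; the robot and the scene stay as the last step left them, time stands still between calls to the robot, and variables do not carry over. Pictures are saved under pics/ and viewed, at most 10 in all, crops included, and the job is handed in when it is done.

```bash
mkdir -p pics; python3 - <<'E'
from plant import r
import cv2
for n in("top","scene"):
    im=r.read_camera(n); cv2.imwrite(f"pics/{n}0.png",cv2.resize(im,(800,600)) if n=="top" else im)
    c=r.calibration(n);print(n,c["fx"],c["cx"],c["cy"],c["extrinsics"])
s=r.observe();print(s["clock"],s["tool_pos"],s["orientation"])
E
```

```text
top 438.0372828497383 276.20926281437596 208.70611309826083 [[ 0.02780656 -0.99144009  0.12756698  0.38138502]
 [-0.99952949 -0.0292296  -0.00929641 -0.05729713]
 [ 0.01294557 -0.12724846 -0.99178639  1.1091346 ]
 [ 0.          0.          0.          1.        ]]
scene 460.39102605344164 279.61889011966844 208.62938755568865 [[ 0.90775488  0.35996889 -0.21541466  0.73885386]
 [ 0.41931414 -0.76326217  0.49153485 -0.52885415]
 [ 0.01251939 -0.53651957 -0.84379501  0.87132267]
 [ 0.          0.          0.          1.        ]]
0.1 [0.26325854 0.5385001  0.24950725] [-2.83292873e-04  2.25452944e-01  9.74253675e-01 -8.16044225e-04]
```

View pics/top0.png

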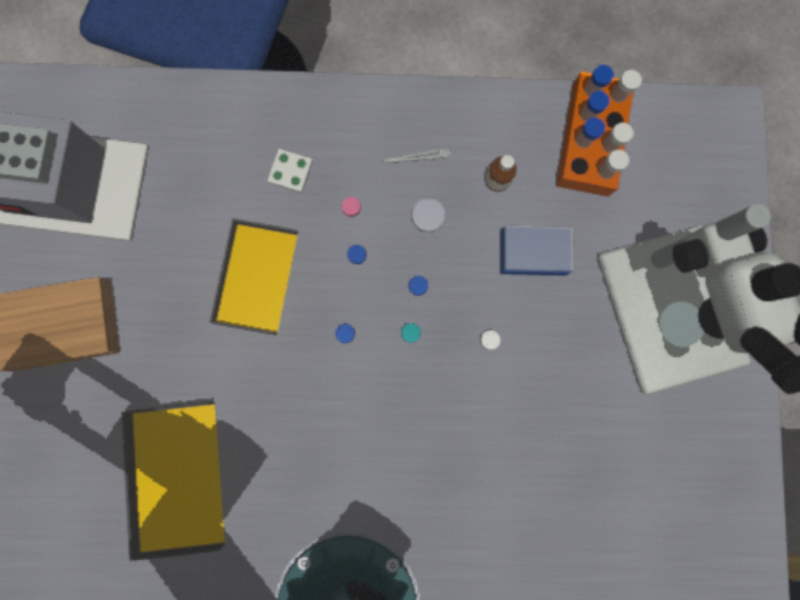

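View pics/scene0.png

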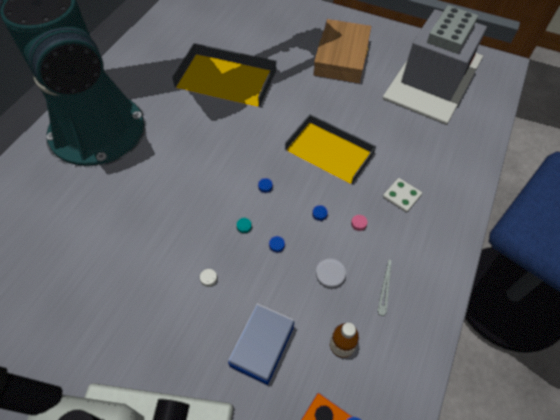

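The top view shows three loose blue caps at about (357,254), (418,286) and (345,333). Things that could be mistaken for them are pink (351,207), turquoise (411,332), white (490,340) and the blue tops in the orange rack (~598,100). There are two yellow fences: the centre one (257,277) and the lower-left one (178,480), and I'll tell them apart by measuring.

```bash
cat > h.py <<'E'
import numpy as np,cv2
from plant import r
def px2w(n,uv,z=0):
    c=r.calibration(n);E=np.array(c["extrinsics"])
    d=E[:3,:3]@np.array([(uv[0]-c["cx"])/c["fx"],(uv[1]-c["cy"])/c["fy"],1])
    return E[:3,3]+d*(z-E[2,3])/d[2]
def blobs(n,im,lo,hi,amin,z=0):
    m=cv2.inRange(cv2.cvtColor(im,cv2.COLOR_BGR2HSV),lo,hi)
    k,l,st,ce=cv2.connectedComponentsWithStats(m)
    return [(ce[i].round(1),st[i][4],px2w(n,ce[i],z)[:2].round(4),l==i) for i in range(1,k) if st[i][4]>=amin]
E
python3 - <<'E'
from h import *
for n in("top","scene"):
    im=r.read_camera(n)
    for b in blobs(n,im,(105,150,60),(125,255,255),40,.010): print(n,"blue",*b[:3])
    for b in blobs(n,im,(80,150,60),(100,255,255),40,.010): print(n,"turq",*b[:3])
    for b in blobs(n,im,(150,80,60),(180,255,255),40,.010): print(n,"pink",*b[:3])
    for b in blobs(n,im,(18,150,150),(32,255,255),400):
        q=cv2.boxPoints(cv2.minAreaRect(np.argwhere(b[3])[:,::-1].astype(np.float32)))
        w=np.array([px2w(n,p)[:2] for p in q]);print(n,"yellow",b[0],w.round(4).tolist(),np.linalg.norm(w-np.roll(w,1,0),axis=1).round(3))
    if n=="top":
        cv2.imwrite("pics/c1.png",cv2.resize(im[135:260,135:365],None,fx=3.4,fy=3.4,interpolation=cv2.INTER_CUBIC))
        for nm,p in dict(white=(490,340),dish=(428,214),wells=(290,170),tip=(537,250),forc=(418,156),fl=(385,160),bottle=(498,178)).items(): print(nm,px2w(n,(p[0]*.7,p[1]*.7),.01)[:2].round(3))
E
```

```text
top blue [421.3  52.4] 150 [ 0.9538 -0.4423]
top blue [418.2  70.6] 146 [ 0.9023 -0.4331]
top blue [415.3  89.2] 139 [ 0.8507 -0.425 ]
top blue [249.1 177.6] 109 [0.6006 0.0036]
top blue [292.4 199.5] 115 [ 0.5476 -0.108 ]
top blue [241.3 233.1] 109 [0.4584 0.0182]
top turq [287.1 232.4] 108 [ 0.4635 -0.0965]
top pink [245.3 144.1] 132 [0.6883 0.0166]
top yellow [179.7 194. ] [[0.478, 0.2464], [0.6537, 0.2219], [0.6344, 0.113], [0.4593, 0.1398]] [0.108 0.177 0.111 0.177]
top yellow [103. 346.] [[0.216, 0.3662], [0.2172, 0.3174], [0.1228, 0.3103], [0.1216, 0.3586]] [0.095 0.049 0.095 0.048]
white [ 0.454 -0.237]
dish [ 0.677 -0.124]
wells [0.752 0.129]
tip [ 0.617 -0.321]
forc [ 0.785 -0.103]
fl [ 0.776 -0.043]
bottle [ 0.749 -0.25 ]
scene blue [535.6 221.5] 3981 [1.0416 0.1824]
scene blue [265. 185.] 146 [0.4619 0.0168]
scene blue [319.6 212.5] 164 [0.603  0.0014]
scene blue [276.6 243.8] 178 [ 0.5501 -0.1099]
scene blue [252.4 373.5] 158 [ 0.6223 -0.3682]
scene turq [243.7 225. ] 171 [ 0.4663 -0.0985]
scene pink [358.9 222.2] 192 [0.6902 0.0149]
scene yellow [328.8 152.4] [[0.4652, 0.1359], [0.459, 0.2494], [0.6439, 0.2193], [0.6414, 0.1121]] [0.178 0.114 0.187 0.107]
```

View pics/c1.png

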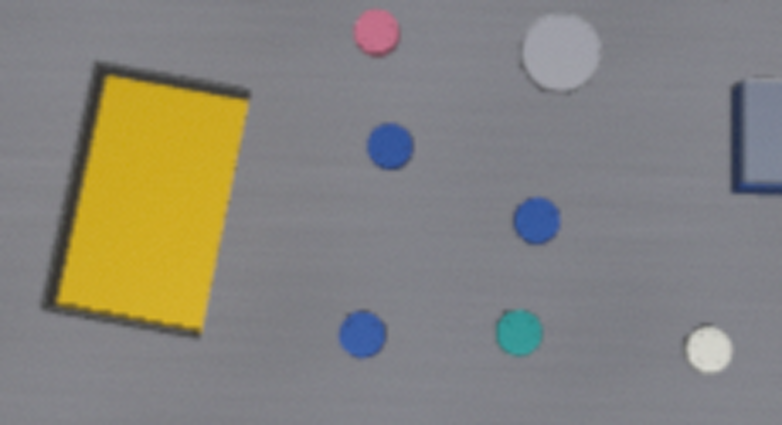

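The centre fence measures 177–178 × 110 mm, so it is the one meant. The crop confirms three blue caps, with pink and turquoise separate. Next I'll plan the approaches in the fence frame.

```bash
cat >> h.py <<'E'
M=np.array([.548,.127]);TH=np.radians(81.3);F=np.array([[np.cos(TH),-np.sin(TH)],[np.sin(TH),np.cos(TH)]])
def f2w(p): return M+F@np.array(p)
def w2f(p): return F.T@(np.array(p)-M)
from scipy.spatial.transform import Rotation as Ro
def go(p,head,z):
    "tool-frame shift and yaw to fence point p, tool x at fence angle head (deg)"
    s=r.observe();R=Ro.from_quat(s["orientation"],scalar_first=True).as_matrix()
    w=np.r_[f2w(p),z];cur=np.arctan2(R[1,0],R[0,0]);yaw=(cur-(TH+np.radians(head))+np.pi)%(2*np.pi)-np.pi
    return (R.T@(w-s["tool_pos"])).round(4),round(yaw,3)
A,B,C=[w2f(p) for p in((.602,.003),(.549,-.109),(.461,.0175))]
def st(): 
    s=r.observe();print("t",s["clock"],"fence",w2f(s["tool_pos"][:2]).round(4),"z",s["tool_pos"][2].round(4),"F",np.round(s["contact_force"],1))
E
python3 - <<'E'
from h import *
print(A.round(3),B.round(3),C.round(3),r.nose_length)
G=np.array([.06,-.052]);d=(G-A)/np.linalg.norm(G-A);h=np.degrees(np.arctan2(d[1],d[0]));print(h,A-.042*d)
print(go(A-.042*d,h,.10),go(A-.042*d,h,.023))
E
```

```text
[-0.114 -0.072] [-0.233 -0.037] [-0.121  0.069] 0.019
6.585620967467281 [-0.15612802 -0.0769519 ]
(array([-0.5566, -0.3706,  0.1501]), np.float64(1.153)) (array([-0.5566, -0.3705,  0.2271]), np.float64(1.153))
```

```bash
python3 -m inch '[-0.05,-0.034,0,0.18,0, -0.1,-0.067,0,0.36,0, -0.152,-0.101,0,0.54,0, -0.204,-0.136,0,0.72,0, -0.255,-0.17,0,0.9,0]'; python3 - <<'E'
from h import *
d=.99,.115
p=np.array([-.1561,-.077])
print(go(p,6.6,.10));st()
E
```

```text
clock: 0.82
tool_pos: [0.4187, 0.2725, 0.2504]
orientation: [0.0, 0.629, 0.777, 0.0]
contact_force: [0.4, 1.2, 0.1]
opening: -0.003
grasp_force: 0.0
(array([-0.3425,  0.1128,  0.1504]), np.float64(0.247))
t 0.825 fence [0.1243 0.1498] z 0.2504 F [0.4 1.2 0.1]
```

```bash
python3 -m inch '[-0.055,0.018,0,0.05,0, -0.11,0.036,0,0.1,0, -0.165,0.054,0,0.15,0, -0.22,0.072,0.02,0.2,0, -0.275,0.09,0.05,0.247,0]'; python3 - <<'E'
from h import *
p=np.array([-.1561,-.077])
print(go(p,6.6,.06),go(p,6.6,.023));st()
E
```

```text
clock: 1.45
tool_pos: [0.5653, 0.025, 0.2019]
orientation: [0.001, 0.719, 0.695, 0.001]
contact_force: [2.0, -0.6, 0.8]
opening: -0.003
grasp_force: 0.0
(array([-0.0628,  0.0369,  0.142 ]), np.float64(0.004)) (array([-0.0628,  0.0367,  0.179 ]), np.float64(0.004))
t 1.45 fence [-0.0982 -0.0326] z 0.2019 F [ 2.  -0.6  0.8]
```

```bash
python3 -m inch '[-0.045,0.026,0.03,0.004,0, -0.063,0.037,0.07,0.004,0, -0.063,0.037,0.11,0.004,0, -0.063,0.037,0.142,0.004,0, -0.063,0.037,0.142,0.004,0]'; python3 - <<'E'
from h import *
im=r.read_camera("wrist");cv2.imwrite("pics/w1.png",im)
p=np.array([-.1561,-.077])
print(go(p,6.6,.023));st()
for b in blobs("wrist",im,(105,150,60),(125,255,255),100,.010): print(*b[:3],w2f(b[2]).round(4))
E
```

```text
clock: 2.08
tool_pos: [0.5963, -0.0369, 0.0571]
orientation: [-0.002, 0.719, 0.695, -0.002]
contact_force: [0.1, -0.0, 0.3]
opening: 0.0
grasp_force: 0.0
(array([-0.0018,  0.0029,  0.0358]), np.float64(0.002))
t 2.125 fence [-0.1546 -0.074 ] z 0.0588 F [ 0.7 -0.6  0.7]
[ 43.3 156.8] 3687 [0.4607 0.0196] [-0.1194  0.0701]
[289.7 176. ] 2739 [0.6033 0.0035] [-0.1137 -0.0733]
```

View pics/w1.png

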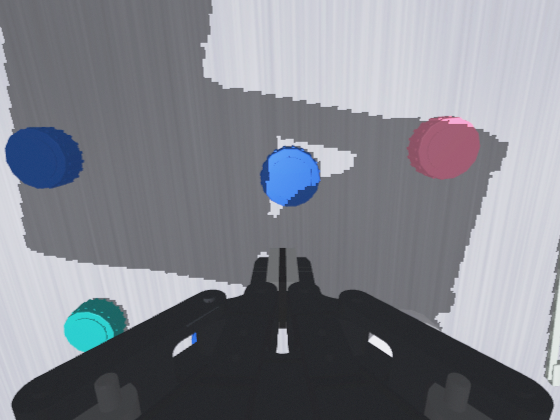

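The wrist view shows the blue cap A at (290,176), straight ahead of the closed fingers. Cap C is at (43,157), with pink and turquoise clear on both sides. Next I lower and push A.

```bash
python3 -m inch '[-0.002,0.003,0.018,0.002,0, -0.002,0.003,0.036,0.002,0, -0.002,0.003,0.036,0.002,0, 0.004,0.003,0.036,0.002,0, 0.012,0.003,0.036,0.002,0]' | head -2 
python3 -m inch '[0.01,0,0,0,0, 0.022,0,0,0,0, 0.034,0,0,0,0, 0.046,0,0,0,0, 0.056,0,0,0,0]' ; python3 - <<'E'
from h import *
im=r.read_camera("top");st()
for b in blobs("top",im,(105,150,60),(125,255,255),20,.010): print(*b[:3],w2f(b[2]).round(4))
print(go((.032,-.0545),6.8,.023))
E
```

```text
clock: 2.75
tool_pos: [0.6025, -0.0249, 0.024]
clock: 3.38
tool_pos: [0.6041, 0.0317, 0.0235]
orientation: [0.0, 0.72, 0.694, -0.0]
contact_force: [0.6, -1.2, 1.0]
opening: -0.0
grasp_force: 0.2
t 3.425 fence [-0.0848 -0.0697] z 0.0235 F [0.  0.3 0. ]
[421.3  52.4] 151 [ 0.9539 -0.4423] [-0.5014 -0.4873]
[418.2  70.6] 144 [ 0.9025 -0.4334] [-0.5003 -0.4352]
[415.3  89.2] 141 [ 0.8505 -0.4248] [-0.4997 -0.3825]
[292.4 199.4] 118 [ 0.5477 -0.1081] [-0.2324 -0.0353]
(array([ 0.1178, -0.0016,  0.0005]), np.float64(-0.003))
```

```bash
python3 -m inch '[0.01,0,0,0,0, 0.022,0,0,0,0, 0.034,0,0,0,0, 0.046,0,0,0,0, 0.056,0,0,0,0]' | head -2 ; python3 - <<'E'
from h import *
im=r.read_camera("wrist");st()
for b in blobs("wrist",im,(105,150,60),(125,255,255),100,.010): print(*b[:3],w2f(b[2]).round(4))
print(go((.032,-.0545),6.8,.023))
E
```

```text
clock: 4.05
tool_pos: [0.6062, 0.0876, 0.0235]
t 4.1 fence [-0.0292 -0.0633] z 0.0235 F [-0.1  1.3 -0.3]
[278.6 215.5] 3975 [0.6053 0.1161] [-0.0021 -0.0583]
[ 29.3 368.2] 1814 [0.4579 0.0289] [-0.1106  0.0742]
(array([ 0.0618, -0.0017,  0.0006]), np.float64(-0.003))
```

```bash
python3 -m inch '[0.012,0,0,0,0, 0.024,0,0,0,0, 0.037,0,0,0,0, 0.05,0,0,0,0, 0.061,0,0,0,0]' | head -2 ; python3 -m inch '[0,0,0,0,0, -0.012,0,0,0,0, -0.015,0,-0.03,0,0, -0.03,0,-0.045,0,0, -0.06,0,-0.045,0,0]' | head -2
python3 - <<'E'
from h import *
st();p=np.array([-.162,.074]);print(go(p,-5.7,.065),go(p,-5.7,.023))
E
```

```text
clock: 4.72
tool_pos: [0.6084, 0.1486, 0.0235]
clock: 5.35
tool_pos: [0.6074, 0.0865, 0.0702]
t 5.35 fence [-0.0311 -0.0649] z 0.0702 F [-0.1 -0.5 -0.6]
(array([-0.114 , -0.1531,  0.0047]), np.float64(0.215)) (array([-0.114 , -0.1532,  0.0467]), np.float64(0.215))
```

```bash
python3 -m inch '[-0.035,-0.045,0,0.1,0, -0.07,-0.09,0,0.2,0, -0.1,-0.135,0,0.215,0, -0.114,-0.153,0,0.215,0, -0.114,-0.153,0,0.215,0]' | head -2
python3 - <<'E'
from h import *
st();p=np.array([-.162,.074]);print(go(p,-5.7,.065),go(p,-5.7,.023))
im=r.read_camera("wrist")
for b in blobs("wrist",im,(105,150,60),(125,255,255),100,.010): print(*b[:3],w2f(b[2]).round(4))
im=r.read_camera("top")
for b in blobs("top",im,(105,150,60),(125,255,255),30,.010): print(*b[:3],w2f(b[2]).round(4))
E
```

```text
clock: 5.98
tool_pos: [0.4471, -0.0221, 0.0687]
t 5.975 fence [-0.1627  0.0772] z 0.0687 F [ 0.8 -0.2 -0. ]
(array([0.001 , 0.0031, 0.0037]), np.float64(-0.004)) (array([0.001 , 0.0032, 0.0457]), np.float64(-0.004))
[285.  168.5] 2408 [0.4617 0.0199] [-0.1189  0.0691]
[449.1 308.2] 2176 [ 0.5504 -0.1065] [-0.2305 -0.0377]
[421.3  52.3] 150 [ 0.9539 -0.4424] [-0.5015 -0.4874]
[418.2  70.6] 145 [ 0.9024 -0.4333] [-0.5002 -0.4351]
[415.3  89.3] 141 [ 0.8505 -0.4249] [-0.4998 -0.3825]
[181.2 173.5] 91 [0.6062 0.177 ] [ 0.0582 -0.05  ]
[293.  198.6] 95 [ 0.5499 -0.1096] [-0.2336 -0.0377]
```

```bash
python3 -m inch '[0.001,0.004,0.023,-0.004,0, 0.001,0.004,0.046,-0.004,0, 0.001,0.004,0.046,-0.004,0, 0.008,0.004,0.046,-0.004,0, 0.016,0.004,0.046,-0.004,0]' | head -2 
python3 -m inch '[0.012,0,0,0,0, 0.024,0,0,0,0, 0.036,0,0,0,0, 0.048,0,0,0,0, 0.06,0,0,0,0]' |head -2; python3 - <<'E'
from h import *
im=r.read_camera("wrist");st()
for b in blobs("wrist",im,(105,150,60),(125,255,255),100,.010): print(*b[:3],w2f(b[2]).round(4))
print(go((.032,.0548),-5.7,.023))
E
```

```text
clock: 6.7
tool_pos: [0.458, -0.0056, 0.0233]
clock: 7.32
tool_pos: [0.4718, 0.0529, 0.0225]
t 7.375 fence [-0.0838  0.0637] z 0.0226 F [ 1.   1.3 -0.6]
[272.9 216. ] 4058 [0.4747 0.0816] [-0.056   0.0656]
(array([ 0.1161, -0.0022, -0.0004]), np.float64(0.004))
```

```bash
python3 -m inch '[0.012,0,0,0,0, 0.024,-0.001,0,0,0, 0.036,-0.001,0,0,0, 0.048,-0.002,0,0,0, 0.058,-0.002,0,0,0]' |head -2; python3 -m inch '[0.012,0,0,0,0, 0.024,0,0,0,0, 0.036,0,0,0,0, 0.048,0,0,0,0, 0.058,0,0,0,0]' |head -2; python3 -m inch '[0,0,0,0,0, -0.012,0,0,0,0, -0.015,0,-0.03,0,0, -0.03,0,-0.045,0,0, -0.06,0,-0.045,0,0]' | head -2
python3 - <<'E'
from h import *
st();b=np.array([-.2325,-.037]);d=np.array([.06,0])-b;h=np.degrees(np.arctan2(d[1],d[0]));p=b-.042*d/np.linalg.norm(d)
print(h,p,go(p,h,.07))
im=r.read_camera("wrist")
for b in blobs("wrist",im,(105,150,60),(125,255,255),100,.010): print(*b[:3],w2f(b[2]).round(4))
E
```

```text
clock: 8.0
tool_pos: [0.484, 0.1096, 0.0225]
clock: 8.62
tool_pos: [0.4985, 0.1658, 0.0225]
clock: 9.25
tool_pos: [0.4844, 0.1058, 0.0689]
t 9.25 fence [-0.0306  0.0597] z 0.0689 F [ 0.5 -1.6 -0.4]
7.209381129452785 [-0.27416796 -0.04227082] (array([-0.2328,  0.1246, -0.0009]), np.float64(-0.221))
[461.6  69.1] 3722 [0.6039 0.1747] [ 0.0556 -0.048 ]
[273.7  86.2] 2944 [0.4993 0.1918] [0.0567 0.0579]
```

A and C are both inside the fence, so B is next.

```bash
python3 -m inch '[-0.05,0.026,-0.01,-0.1,0, -0.1,0.053,-0.01,-0.221,0, -0.15,0.08,-0.01,-0.221,0, -0.2,0.107,-0.01,-0.221,0, -0.233,0.125,0,-0.221,0]' | head -2
python3 - <<'E'
from h import *
im=r.read_camera("wrist");st()
for b in blobs("wrist",im,(105,150,60),(125,255,255),100,.010): print(*b[:3],w2f(b[2]).round(4))
p=np.array([-.2742,-.0423]);print(go(p,7.2,.023))
E
```

```text
clock: 9.93
tool_pos: [0.5479, -0.1536, 0.0681]
t 9.975 fence [-0.2808 -0.0441] z 0.0669 F [ 3.1 -4.5 -0.7]
[280.9 164.8] 2462 [ 0.5497 -0.1113] [-0.2353 -0.0377]
(array([ 0.0069, -0.0011,  0.0439]), np.float64(-0.004))
```

```bash
python3 -m inch '[0,0,0,0,0, 0,0,0.022,0,0, 0,0,0.044,0,0, 0,0,0.044,0,0, 0.008,0,0.044,0,0]' | head -2 
python3 -m inch '[0.01,0,0,0,0, 0.022,0,0,0,0, 0.034,0,0,0,0, 0.046,0,0,0,0, 0.058,0,0,0,0]' |head -2; python3 - <<'E'
from h import *
im=r.read_camera("wrist");st()
for b in blobs("wrist",im,(105,150,60),(125,255,255),100,.010): print(*b[:3],w2f(b[2]).round(4))
print(go((.032,-.0035),7.2,.023))
E
```

```text
clock: 10.6
tool_pos: [0.5476, -0.1413, 0.0242]
clock: 11.22
tool_pos: [0.5493, -0.0828, 0.0236]
t 11.275 fence [-0.206  -0.0325] z 0.0235 F [0.2 1.2 0.2]
[281.1 215.2] 3995 [ 0.549  -0.0539] [-0.1787 -0.0284]
(array([0.2397, 0.001 , 0.0006]), np.float64(-0.0))
```

```bash
for i in 1; do python3 -m inch '[0.012,0,0,0,0, 0.024,0,0,0,0, 0.036,0,0,0,0, 0.048,0,0,0,0, 0.06,0,0,0,0]' |head -2; python3 -m inch '[0.012,0,0,0,0, 0.024,0,0,0,0, 0.036,0,0,0,0, 0.048,0,0,0,0, 0.06,0,0,0,0]' |head -2; done; python3 - <<'E'
from h import *
im=r.read_camera("wrist");st()
for b in blobs("wrist",im,(105,150,60),(125,255,255),100,.010): print(*b[:3],w2f(b[2]).round(4))
print(go((.032,-.0035),7.2,.023))
E
```

```text
clock: 11.9
tool_pos: [0.5509, -0.0229, 0.0235]
clock: 12.52
tool_pos: [0.5525, 0.037, 0.0235]
t 12.575 fence [-0.0871 -0.0178] z 0.0235 F [ 1.1  1.  -0. ]
[281.1 215.3] 4000 [0.5525 0.0658] [-0.0598 -0.0137]
(array([0.12  , 0.0007, 0.0006]), np.float64(-0.0))
```

```bash
python3 -m inch '[0.012,0,0,0,0, 0.024,0,0,0,0, 0.036,0,0,0,0, 0.048,0,0,0,0, 0.06,0,0,0,0]' |head -2; python3 -m inch '[0.012,0,0,0,0, 0.024,0,0,0,0, 0.036,0,0,0,0, 0.048,0,0,0,0, 0.06,0,0,0,0]' |head -2; python3 -m inch '[0,0,0,0,0, -0.012,0,0,0,0, -0.015,0,-0.03,0,0, -0.015,0,-0.08,0,0, -0.05,0,-0.12,0,0]' | head -2
python3 -m inch '[-0.05,0,0,0,0, -0.1,0,-0.02,0,0, -0.15,0,-0.02,0,0, -0.15,0,-0.02,0,0, -0.15,0,-0.02,0,0]' | head -2
python3 - <<'E'
from h import *
im=r.read_camera("wrist");st()
for b in blobs("wrist",im,(105,150,60),(125,255,255),100,.010): print(*b[:3],w2f(b[2]).round(4))
cv2.imwrite("pics/w2.png",im);cv2.imwrite("pics/s2.png",r.read_camera("scene"))
E
```

```text
clock: 13.2
tool_pos: [0.5541, 0.0971, 0.0235]
clock: 13.82
tool_pos: [0.5558, 0.1569, 0.0235]
clock: 14.45
tool_pos: [0.5548, 0.1059, 0.1451]
clock: 15.08
tool_pos: [0.5497, -0.0444, 0.1633]
t 15.125 fence [-0.1684 -0.0275] z 0.1632 F [-0.1  0.9  0.2]
```

View pics/w2.png

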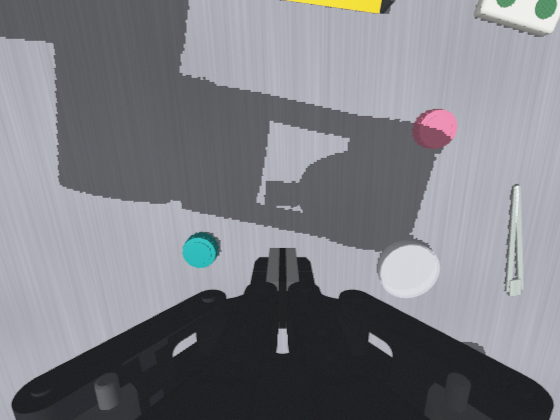

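View pics/s2.png

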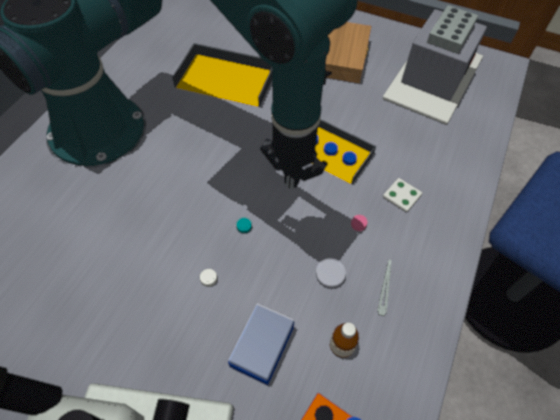

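The scene view shows two blue caps inside at (331,148) and (349,158), with the arm hiding the third. The bystanders haven't moved. The top camera should show the third cap.

```bash
python3 -m inch '[-0.04,0.03,0,0,0, -0.08,0.06,0,0,0, -0.1,0.08,0,0,0, -0.1,0.08,0,0,0, -0.1,0.08,0,0,0]' | head -2
python3 - <<'E'
from h import *
for n in("top","scene"):
    im=r.read_camera(n)
    for b in blobs(n,im,(105,150,50),(125,255,255),30,.010):
        f=w2f(b[2])
        if -.3<f[0]<.2: print(n,*b[:3],f.round(4))
st()
E
```

```text
clock: 15.8
tool_pos: [0.6267, -0.1442, 0.163]
top [181.2 173.4] 90 [0.6063 0.1771] [ 0.0583 -0.0501]
top [176.8 193.4] 89 [0.5544 0.1853] [0.0586 0.0025]
top [172.2 214.5] 93 [0.5004 0.1938] [0.0588 0.0572]
scene [350.1 158. ] 93 [0.6113 0.1749] [ 0.0569 -0.0553]
scene [536.2 225.5] 2352 [1.0442 0.1723] [ 0.1198 -0.4836]
scene [535.8 212. ] 51 [1.0383 0.2081] [ 0.1543 -0.4724]
scene [506.2 218.2] 33 [0.9811 0.1634] [ 0.1015 -0.4226]
t 15.9 fence [-0.2562 -0.1187] z 0.1633 F [-0.3  0.8  0.3]
```

All three caps are about 58 mm past the mouth and between the walls.

```bash
python3 -c "
from plant import r
print(r.close_job())"
```

```text
the job is handed in; nothing more can be done
None
```

All three blue caps were swept into the fence and lie about 58 mm past the mouth line, between the walls. Nothing else appeared to move in the last pictures, and the job was handed in at about 16 s; no verdict was returned.

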